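# Lock a skiving machine's cover with its quarter-turn pin

### The arm

A 6-joint arm with a two-finger parallel gripper is mounted at the origin on the work surface. World frame = base frame: x ahead of the robot, y to its left, z up, the work surface at z = 0. Lengths are in m, angles in rad, forces in N, time in s.
With the tool pointing down it reaches from about 0.375 to 0.925 m from the base axis. Payload 5.7 kg.
Tool frame: the origin (TCP) lies midway between the tips of the shut fingers; the grasp point (between the pads) lies 19 mm behind it; z points along the fingers, x is the direction in which the jaws open and shut, and the axes are right-handed (so a half turn about z gives the same grasp; the last joint's range is limited). The gripper opens to 88 mm and grips with 3 to 60 N. Pads are 20 mm wide; open, the fingers measure 115 mm over their backs; the gripper's body (75 mm by 178 mm) begins 61 mm behind the grasp point.
Start: joints at [1.029, 0.359, 1.51, -0, 1.272, -0.115], TCP at [0.248, 0.546, 0.223] pointing down, gripper open.
Joint ranges: [-2.97, 2.97], [-1.01, 2.36], [0.21, 2.38], [-0.96, 4.11], [0.2, 2.71], [-2.98, 2.98]. Speed limits (rad/s): [2.39, 2.39, 3.14, 3.14, 3.14, 3.14].

### API

Orientations are given as a unit quaternion [x, y, z, w].
In Python, from bench import move_ptp, servo_line, goto_joints, move_gripper, sleep, inverse_kinematics, capture, PlanningError, close_job, spot_in, silhouettes, current_clock, current_joint_pos, current_qvel, current_joint_torque, current_position, current_orientation, current_force, current_torque, current_finger_gap gives the robot as it stands. Calls block until the motion is done:
- move_ptp(position, orientation): joint-space move of the TCP to a pose.
- servo_line(position, orientation=None, rate=0.15, contact_N=None): straight line of the TCP; orientation=None keeps the orientation; rate is the mean speed in m/s. With contact_N (N) it stops when the force on the tool has changed by that much, and returns True; else False.
- goto_joints(angles): joint-space move.
- move_gripper(opening): finger opening in m; the grip force is fixed at half the most; returns when the fingers have stopped.
- sleep(seconds).
- inverse_kinematics(position, orientation): joint angles nearest the present ones, or None.
- capture(name): name is "scene" or "top" or "wrist"; returns a dict with "image" (400x640x3 uint8, blue, green, red), "range_z" (400x640 float32, m along the optical axis (not along the pixel's ray), 0 where there is no reading), "intrinsics" (3x3 intrinsics, pixels), "R" (3x3) and "t" (3): a world point X has camera coordinates R X + t. Camera axes: x right, y down, z forward; pixel columns grow to the right and rows downward; lengths in m; the calibration is good to about 2 mm. The wrist camera is an equidistant fisheye: a pixel r from the principal point sees the ray r / f radians off the axis. A picture is of the moment at which its call begins.
A pose or a line that the arm cannot do raises PlanningError and nothing moves.
- close_job(): hands the job in, once; it reports no verdict.
Trained networks look in the newest picture that a camera, given by its name, has taken for a name from the list of things; names that differ only in an ending like _2 or _b are one class to them, and where a whole thing is asked for, a point or a joint stands for the part that bears it (a point fixed in the world has none). Each returns a list of dicts, best first, with "conf" (0 to 1); they miss things now and then, are a little off and sometimes report something else, mostly with a low value. They report only what shows in the picture. A call takes as long as a camera call.
- spot_in(camera, query): "xy" ([column, row] in pixels, amid what is visible of it).
- silhouettes(camera, query): "region" (400x640 bool, what is visible of it) and "xy" ([column, row] in pixels, amid what is visible of it).
Readings, each from a call of its own:
- current_clock(): time.
- current_joint_pos(): joint angles.
- current_qvel(): joint speeds.
- current_joint_torque(): joint torques, N m.
- current_position(): TCP position.
- current_orientation(): TCP orientation.
- current_force(): force on the tool from outside, world axes, zero at the start.
- current_torque(): the same for the moment, N m.
- current_finger_gap(): finger opening in m.
Only numpy, scipy, OpenCV 4.12 (cv2) and the standard library are available. Lean on these libraries where they do the work, as an engineer would, in place of code of your own. Each camera call takes 0.05 s, during which the arm holds its last target.

### The job

Take the wing-headed locking pin out of the wooden tool block and put it into the slot in the opening of the machine's cover. Press it down gently against the spring, turn it a quarter turn so that its cross-bar catches underneath, and let go, so that the pin stays locked there upright. Never force it (no more than about 30 N) and leave the other things on the bench where they are.

Things in the scene. Friction and masses are not known exactly. Their poses are not given: they have to be found in the camera images.
- pin: Steel quarter-turn locking pin, upright in the block's middle hole, 77 mm tall, 90 g. Origin: centre of its underside; z up the pin, x along wing and cross-bar. At the bottom a cross-bar 26 mm long (x), 7 mm thick (y), 7 mm high, rounded below; then a round shaft, 7 mm in diameter; a neck, 10 mm in diameter, from z = 50 to 54 mm; above it the wing. A half turn about z gives the same pin.
- wing (a point): Middle of the pin's wing head, on the pin's axis 65 mm above its underside, axes as the pin's. The wing is a flat upright plate, 36 mm (x) by 10 mm (y) by 24 mm high, gripped from above across its 10 mm.
- block: Fixed brown wooden block, 75 mm (x) by 180 mm (y) by 50 mm high, origin: centre of its underside. In a row along y: in the middle a blind oblong hole, 11 by 30 mm, long side along y, 24 mm deep, that holds the pin (lift it 30 mm to clear), and at y = +65 and -65 mm round holes with the two punches.
- machine: Fixed grey machine housing, 174 mm square and 90 mm high, its top a flat cover with a square opening in the middle; a lying motor on its +x side, 80 mm high, out to x = 162 mm; a pulley on its -y side, 86 mm high. Origin: on the table under the opening's centre; z up, x along the slot in the opening.
- opening (a point): Centre of the cover's 50 mm square opening, level with the cover's top, axes as the machine's. In it sits a fixed 40 mm square steel plate, 16 mm thick, with a slot through it, 29 mm (x) by 10 mm (y). The plate is not fitted exactly: its centre is up to 3 mm off in x and in y and its top 0 to 16 mm below the cover's top (not measured). A pin that misses the slot stands on the plate.
- spring (a point): Point under the opening, 27 mm below the cover's top: the mean height of a spring-loaded disc, truly 19 mm below the slot plate's top, that the underside of an inserted pin meets. It yields from about 2 N on, 1.3 N more for each mm, and is hard down after 8.5 mm (13 N). Only while pressed 7 mm or more into it (over 11.3 N) is the pin free to turn, either way.
- catch (a point): Point under the opening, 31 mm below the cover's top: mean height of the locked pin's underside (truly 23 mm below the slot plate's top). A quarter turn from the slot the cross-bar lies under two notches, 10 mm wide; when the pressing stops, the spring lifts it 3 mm into them and holds it with 7 N. A pin let go elsewhere rises out again or stays askew.
- punch_a: Small punch with a round dark wooden handle, 18 mm in diameter, 62 mm tall, in the block's hole at y = +65 mm; origin: centre of its underside. Leave it alone.
- punch_b: The same, in the block's hole at y = -65 mm. Leave it alone.
- glue_jar: Jar with a black cap, 64 mm in diameter, 85 mm high; origin: centre of its underside. Leave it alone.
- rivet_bowl: White bowl, 90 mm in diameter, 35 mm high; origin: centre of its underside. Leave it alone.
- mallet: Wooden mallet lying on the bench; leave it alone.
- fob0: Flat stiff brown key fob, 75 mm long, 6 mm thick, lying on the bench; leave it alone.
- fob1: The same in black.
- fob2: The same as the first, in brown.

How it is judged:
By the outcome, as a careful person would: the job done as asked, in the order asked, and still so for the second after the job is handed in, with the robot touching nothing.
It also fails if it takes over 61 s, if anything falls off the work surface, if the arm or the gripper's body presses on something with over 40 N, if the wrist force passes 120 N, or if a joint passes its speed limit or range.

## Working session

There is one attempt and no reset: what is moved stays moved. The work goes in short steps, each a Python script; the robot and the scene stay as the last script left them, time stands still between calls to the robot, and variables do not carry over. Pictures are saved under pics/ and viewed, and the job is handed in when it is done.

```bash
mkdir -p pics; ls; python3 - <<'E'
from bench import *
import cv2,numpy as np
for n in ["scene","top","wrist"]:
    c=capture(n); cv2.imwrite(f"pics/{n}0.png",c["image"]); print(n,c["intrinsics"].tolist(),np.round(c["R"],3).tolist(),c["t"])
    for q in ["pin","wing","machine","block","punch_a","glue_jar","rivet_bowl","mallet","fob0"]:
        print(q,[(np.round(d["xy"]).tolist(),round(d["conf"],2)) for d in spot_in(n,q)][:4])
print(current_clock(),current_orientation(),current_force())
E
```

```text
pics
scene [[439.3930177393158, 0.0, 319.29687700911103], [0.0, 439.3930177393158, 196.83355469419814], [0.0, 0.0, 1.0]] [[0.644, 0.765, 0.012], [0.499, -0.408, -0.765], [-0.58, 0.498, -0.644]] [-0.35737803 -0.22287102  1.81306876]
pin [([200.0, 232.0], 0.62)]
wing [([269.0, 213.0], 0.44), ([360.0, 189.0], 0.17)]
machine [([356.0, 190.0], 0.82)]
block [([269.0, 231.0], 0.84)]
punch_a [([395.0, 241.0], 0.7), ([270.0, 232.0], 0.64), ([292.0, 213.0], 0.63), ([245.0, 225.0], 0.38)]
glue_jar [([204.0, 231.0], 0.72), ([377.0, 149.0], 0.64), ([288.0, 216.0], 0.17)]
rivet_bowl [([413.0, 176.0], 0.56)]
mallet [([375.0, 148.0], 0.92)]
fob0 [([166.0, 249.0], 0.55), ([393.0, 242.0], 0.48), ([270.0, 230.0], 0.24)]
top [[396.6677741712057, 0.0, 316.11162909019055], [0.0, 396.6677741712057, 198.53726980424082], [0.0, 0.0, 1.0]] [[-0.043, -0.999, -0.0], [-0.975, 0.042, -0.22], [0.22, -0.009, -0.975]] [-0.01007917  0.60315452  1.05486855]
pin [([468.0, 271.0], 0.73), ([437.0, 262.0], 0.54)]
wing [([369.0, 220.0], 0.45)]
machine [([248.0, 210.0], 0.72), ([156.0, 277.0], 0.58), ([472.0, 272.0], 0.52), ([372.0, 223.0], 0.22)]
block [([372.0, 225.0], 0.58)]
punch_a [([372.0, 217.0], 0.31), ([306.0, 261.0], 0.22)]
glue_jar []
rivet_bowl [([166.0, 192.0], 0.63), ([249.0, 212.0], 0.51)]
mallet [([152.0, 275.0], 0.57)]
fob0 [([269.0, 148.0], 0.8), ([306.0, 262.0], 0.78), ([469.0, 272.0], 0.67)]
wrist [[309.70691628693146, 0.0, 316.5577984653648], [0.0, 309.70691628693146, 200.29182228060228], [0.0, 0.0, 1.0]] [[0.413, 0.911, 0.001], [0.879, -0.399, 0.261], [0.238, -0.107, -0.965]] [-0.59987007 -0.03378082  0.38834009]
pin []
wing []
machine []
block []
punch_a []
glue_jar [([31.0, 384.0], 0.66)]
rivet_bowl []
mallet [([347.0, 320.0], 0.8)]
fob0 [([23.0, 363.0], 0.56)]
1.5 [ 8.40809523e-01  5.41331084e-01 -5.79524891e-05  3.19442545e-05] [-0.02463786 -0.00079683 -0.21365153]
```

View pics/scene0.png

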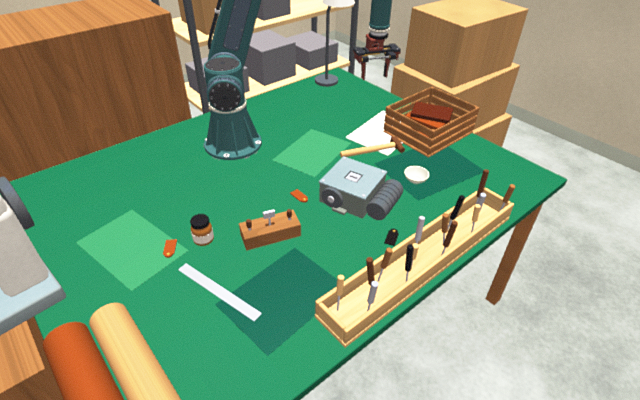

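View pics/top0.png

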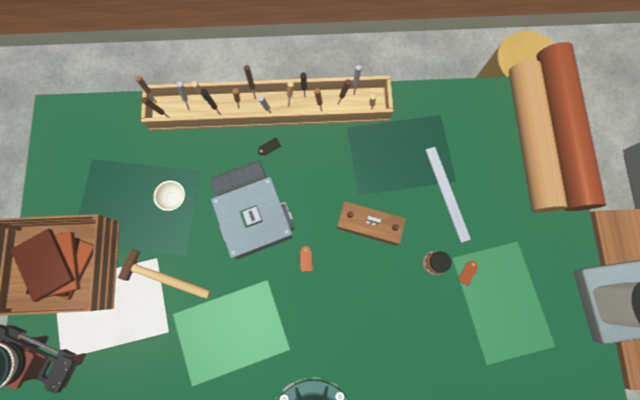

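Scene and top show the block with the pin (top ≈ 373,221), the machine with its opening (≈ 251,215), the jar (437,262) and fobs. Next I'll get coarse positions from depth.

```bash
cat > h.py <<'E'
from bench import *
import cv2,numpy as np
from scipy.spatial.transform import Rotation as Ro
def rays(c,uv):
    uv=np.atleast_2d(uv).astype(float);K=c["intrinsics"];f=K[0,0]
    d=(uv-K[:2,2])/f
    if c.get("fish"):
        th=np.linalg.norm(d,axis=1,keepdims=True)
        s=np.where(th>1e-9,np.tan(th)/np.maximum(th,1e-9),1.); d=d*s
    return np.c_[d,np.ones(len(d))]
def cap(n):
    c=capture(n);c["fish"]=(n=="wrist");return c
def world(c,uv,z=None):
    """with depth (z None) or intersect with world plane z"""
    r=rays(c,uv);R=c["R"];t=c["t"];o=-R.T@t
    if z is None:
        u=np.round(np.atleast_2d(uv)).astype(int);D=c["range_z"][u[:,1],u[:,0]]
        return (r*D[:,None]-t)@R
    d=r@R; return o+d*((z-o[2])/d[:,2])[:,None]
def proj(c,X):
    X=np.atleast_2d(X);p=X@c["R"].T+c["t"];K=c["intrinsics"];f=K[0,0]
    if c.get("fish"):
        rr=np.linalg.norm(p[:,:2],axis=1,keepdims=True);th=np.arctan2(rr[:,0],p[:,2])[:,None]
        d=p[:,:2]/np.maximum(rr,1e-9)*th
    else: d=p[:,:2]/p[:,2:]
    return d*f+K[:2,2]
def quat(yaw):  # tool down, tool x (jaw) at world angle yaw
    c,s=np.cos(yaw),np.sin(yaw)
    return Ro.from_matrix(np.c_[[c,s,0],[s,-c,0],[0,0,-1]]).as_quat()
def cloud(c):
    v,u=np.mgrid[0:400,0:640];uv=np.c_[u.ravel(),v.ravel()]
    P=world(c,uv);P[c["range_z"].ravel()<=0]=np.nan
    return P.reshape(400,640,3)
E
python3 - <<'E'
from h import *
c=cap("top");np.save("/tmp/topP.npy",cloud(c))
P=cloud(c)
img=c["image"]
cv2.imwrite("pics/top1.png",cv2.resize(img[160:270,200:420],None,fx=3.6,fy=3.6,interpolation=cv2.INTER_CUBIC))
for n,uv in dict(pin=(373,221),open=(251,215),blockc=(360,222)).items(): print(n,P[uv[1],uv[0]],world(c,uv,.09 if n=="open" else .075))
# block top: z 45-55mm
def rect(m):
    X=P[m][:,:2]; return cv2.minAreaRect((X*1000).astype(np.float32))
v,u=np.mgrid[0:400,0:640]
m=(abs(P[...,2]-.05)<.006)&(u>330)&(u<412)&(v>195)&(v<250);print("block",rect(m),m.sum())
m=(abs(P[...,2]-.09)<.004)&(u>205)&(u<300)&(v>160)&(v<262);print("mach",rect(m),m.sum())
print(P[205:226,251,2].round(3))
E
```

```text
pin [ 0.52687286 -0.1878353   0.0936457 ] [[ 0.52986441 -0.19067212  0.075     ]]
open [0.56204888 0.14789311 0.07075054] [[0.55840463 0.14483667 0.09      ]]
blockc [ 0.53288623 -0.15766002  0.04813213] [[ 0.5286066  -0.15446736  0.075     ]]
block ((531.705322265625, -190.2723388671875), (179.9085693359375, 75.95254516601562), 71.67697143554688) 1507
mach ((556.9277954101562, 141.14129638671875), (174.74647521972656, 182.9496307373047), 19.012989044189453) 3632
[0.088 0.091 0.084 0.    0.089 0.088 0.079 0.069 0.068   nan 0.071 0.069
 0.068 0.085 0.091 0.088 0.088 0.088 0.089 0.082 0.069]
```

View pics/top1.png

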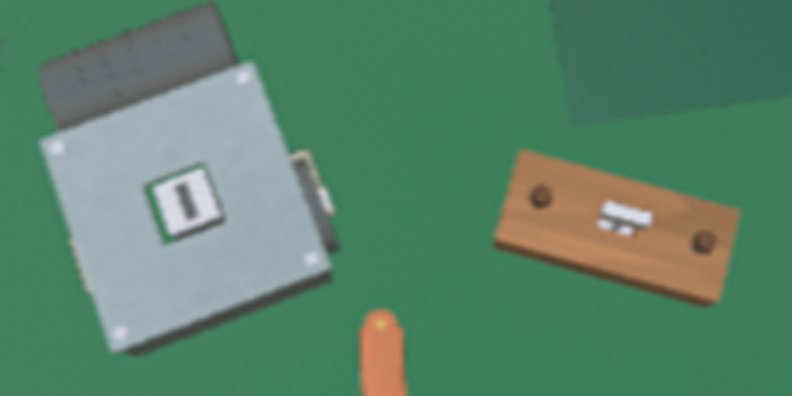

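Top view: the motor points to image-up, so machine x is about +17–19°, and the slot in the plate is visible at about (187,200) in the crop. The block is at about -18° with the pin in its middle. Now a close look with the wrist camera over the block.

```bash
python3 - <<'E'
from h import *
q=quat(np.radians(-18)); 
for y in (-18,162): 
    j=inverse_kinematics([.5295,-.1905,.22],quat(np.radians(y))); print(y,None if j is None else np.round(j,2))
for y in (17-90,17+90,17,17+180):
    j=inverse_kinematics([.557,.142,.16],quat(np.radians(y))); print("m",y,None if j is None else np.round(j,2))
j=inverse_kinematics([.5295,-.1905,.22],q)
move_ptp([.5295,-.1905,.22],q)
c=cap("wrist");np.save("/tmp/w1.npy",c,allow_pickle=True);cv2.imwrite("pics/w1.png",c["image"])
print(-c["R"].T@c["t"],c["R"][2],current_clock(),current_joint_pos())
for qn in ["pin","wing","block","punch_a"]:
    print(qn,[(np.round(d["xy"]).tolist(),round(d["conf"],2)) for d in spot_in("wrist",qn)][:4])
E
```

```text
-18 [-0.47  0.31  1.6  -0.    1.24 -0.15]
162 None
m -73 [ 0.13  0.39  1.64 -0.    1.12  1.4 ]
m 107 [ 0.13  0.39  1.64 -0.    1.12 -1.74]
m 17 [ 0.13  0.39  1.64 -0.    1.12 -0.17]
m 197 [ 0.13  0.39  1.64 -0.    1.12  2.97]
[ 0.55263579 -0.12348186  0.38169187] [-0.07794439 -0.24670702 -0.96595047] 4.375 [-4.66832550e-01  3.07915497e-01  1.59522910e+00  1.71730695e-04
  1.23850861e+00 -1.53925321e-01]
pin [([318.0, 188.0], 0.67)]
wing [([323.0, 192.0], 0.66), ([319.0, 243.0], 0.15)]
block [([316.0, 172.0], 0.58)]
punch_a [([319.0, 244.0], 0.78), ([318.0, 119.0], 0.51)]
```

View pics/w1.png

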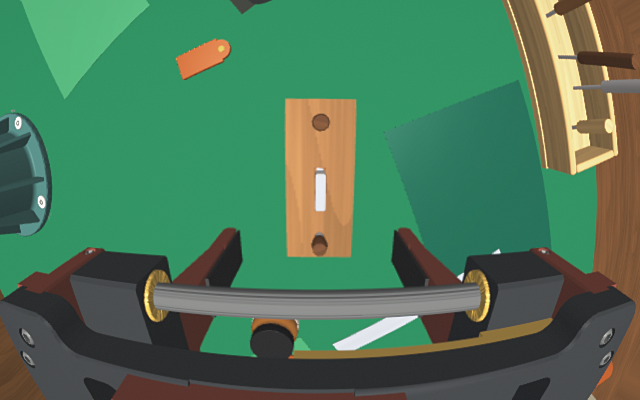

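The wrist picture shows the block squarely: wing at (320,190), punches at (320,122) and (320,245). The jar is at (272,340), well below the fingers. Next I'll measure the wing top.

```bash
python3 - <<'E'
from h import *
c=np.load("/tmp/w1.npy",allow_pickle=True).item();img=c["image"]
cv2.imwrite("pics/w1z.png",cv2.resize(img[90:265,270:370],None,fx=3.4,fy=3.4,interpolation=cv2.INTER_NEAREST))
g=img.astype(int);m=(g.min(2)>140);m[:150]=0;m[230:]=0;m[:,:300]=0;m[:,345:]=0
v,u=np.where(m);print(len(u),u.min(),u.max(),v.min(),v.max())
W=world(c,np.c_[u,v],.103)[:,:2]*1000
r=cv2.minAreaRect(W.astype(np.float32));print("wing top",r,W.mean(0))
P=cloud(c);print("wing depth",np.nanmedian(P[m],0), P[185:197,320,2].round(3))
mb=(abs(P[...,2]-.05)<.004);mb[:80]=0;mb[270:]=0;mb[:,:270]=0;mb[:,370:]=0
cn=(mb*255).astype(np.uint8);X=P[mb][:,:2]*1000;print("block depth",cv2.minAreaRect(X.astype(np.float32)))
# colour-based block outline at z=.05
hs=cv2.cvtColor(img,cv2.COLOR_BGR2HSV);mm=((hs[...,0]<20)&(hs[...,1]>70)).astype(np.uint8);mm[:80]=0;mm[265:]=0;mm[:,:275]=0;mm[:,365:]=0
v,u=np.where(mm);Wb=world(c,np.c_[u,v],.05)[:,:2]*1000;print("block col",cv2.minAreaRect(Wb.astype(np.float32)))
E
```

```text
437 315 325 167 211
wing top ((536.4544677734375, -185.71841430664062), (41.752891540527344, 9.39150619506836), 72.04649353027344) [ 535.97215649 -186.86047365]
wing depth [ 0.53588231 -0.18711524  0.10223464] [0.103 0.102 0.103 0.102 0.103 0.102 0.103 0.102 0.103 0.102 0.103 0.103]
block depth ((535.3412475585938, -189.01956176757812), (180.20263671875, 75.9705581665039), 71.71200561523438)
block col ((535.7109985351562, -188.82867431640625), (179.35568237304688, 74.23490142822266), 71.50927734375)
```

View pics/w1z.png

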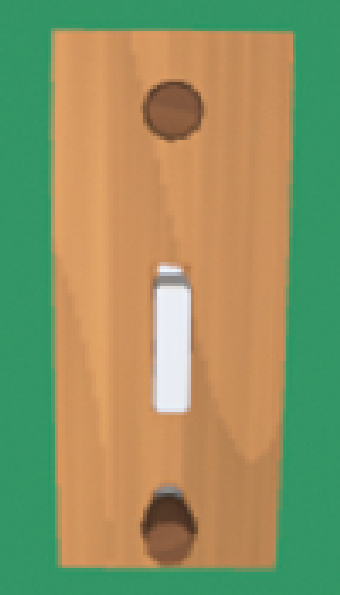

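Wing top at about (0.5355, -0.188), heading 71.6°. Wrist and top camera differ by 4 mm, so I'll view the opening at two headings 180° apart, which cancels a constant wrist-camera offset.

```bash
python3 - <<'E'
from h import *
for i,y in enumerate((107,-73)):
    move_ptp([.557,.142,.23],quat(np.radians(y)))
    c=cap("wrist");np.save(f"/tmp/m{i}.npy",c,allow_pickle=True);img=c["image"]
    for n in ["machine","opening"]:
        print(n,[(np.round(d["xy"]).tolist(),round(d["conf"],2)) for d in spot_in("wrist",n)][:3])
    p=proj(c,[.557,.142,.09])[0].astype(int);print(p,current_position(),current_clock())
    u,v=p;cv2.imwrite(f"pics/m{i}.png",cv2.resize(img[max(0,v-100):v+70,max(0,u-110):u+110],None,fx=3.5,fy=3.5,interpolation=cv2.INTER_CUBIC))
E
```

```text
machine [([317.0, 190.0], 0.57)]
opening [([316.0, 187.0], 0.94)]
[318 189] [0.55721393 0.14114681 0.22997849] 6.1333
machine [([313.0, 154.0], 0.6)]
opening [([313.0, 153.0], 0.74)]
[315 191] [0.55700516 0.1420011  0.23001406] 8.9333
```

View pics/m0.png

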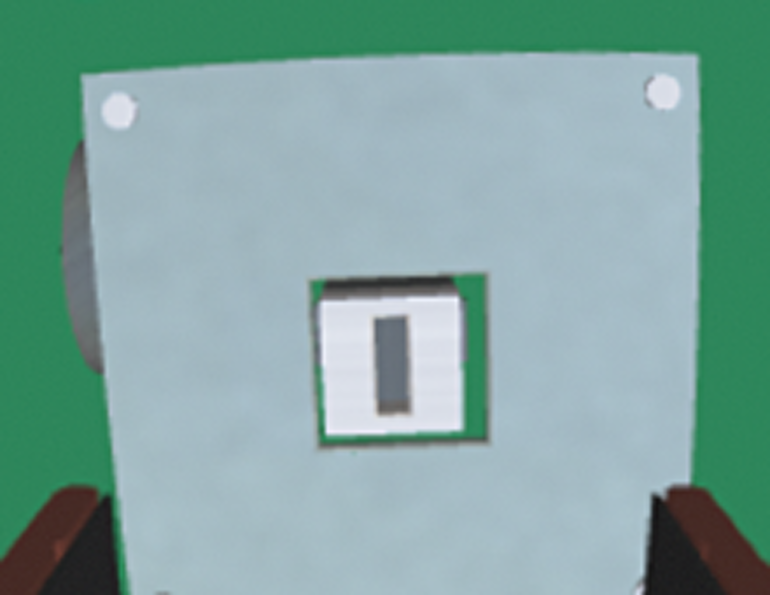

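View pics/m1.png

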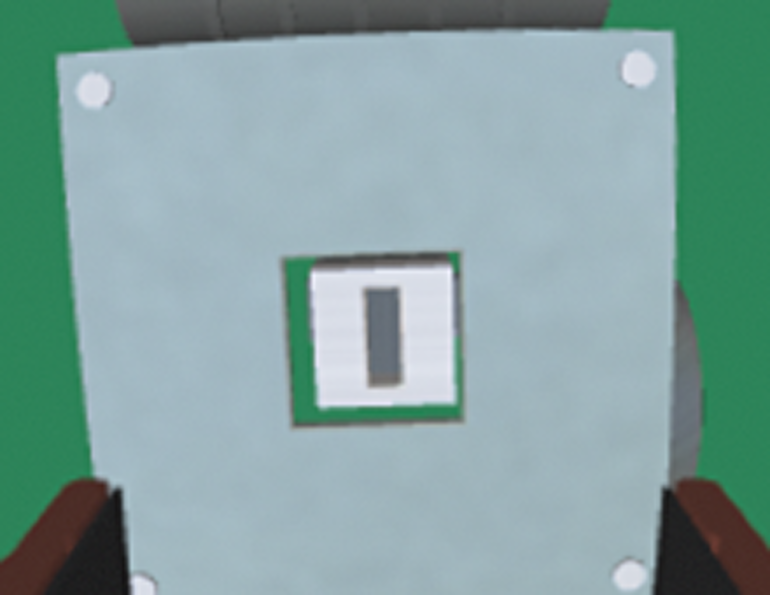

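Both crops show the plate below the cover and slightly shifted in the opening, with a clean dark slot in it. I'll extract plate, slot, cover corners and heights in both pictures.

```bash
python3 - <<'E'
from h import *
for i in (0,1):
    c=np.load(f"/tmp/m{i}.npy",allow_pickle=True).item();img=c["image"];P=cloud(c)
    g=img.astype(int).min(2)
    u0,v0=(320,192) if i==0 else (314,188)
    m=(g>195).astype(np.uint8);w=np.zeros_like(m);w[v0-27:v0+27,u0-28:u0+28]=1;m*=w
    n,l,s,ce=cv2.connectedComponentsWithStats(m);k=1+np.argmax(s[1:,4]);m=(l==k).astype(np.uint8)
    cs,_=cv2.findContours(m,cv2.RETR_EXTERNAL,cv2.CHAIN_APPROX_NONE)
    fill=np.zeros_like(m);cv2.drawContours(fill,cs,-1,1,-1)
    er=cv2.erode(m,np.ones((3,3)));z=np.nanmedian(P[...,2][er>0])
    M=P[...,2];ring=np.zeros_like(m);ring[v0-60:v0+45,u0-70:u0+70]=1;ring[v0-30:v0+30,u0-32:u0+32]=0
    zc=np.nanmedian(M[ring>0]);print(i,"plate z",z,"cover z",zc)
    zp=.09-(zc-z)
    def rect(mask,z):
        cs,_=cv2.findContours(mask,cv2.RETR_EXTERNAL,cv2.CHAIN_APPROX_NONE);ct=max(cs,key=cv2.contourArea)
        v,u=np.where(mask); 
        r=cv2.minAreaRect((world(c,np.c_[u,v],z)[:,:2]*1000).astype(np.float32)); 
        return r, world(c,np.c_[u,v],z)[:,:2].mean(0)*1000
    print(" plate",rect(fill,zp))
    sl=((fill>0)&(g<170)).astype(np.uint8);n,l,s,ce=cv2.connectedComponentsWithStats(sl);k=1+np.argmax(s[1:,4])
    print(" slot",rect((l==k).astype(np.uint8),zp),s[k])
    # cover silhouette: grey
    mc=(abs(M-zc)<.004).astype(np.uint8);mc[v0+35:]=0
    ho=np.zeros_like(m);
E
```

```text
0 plate z 0.08957838183564533 cover z 0.08974931457030715
 plate (((560.8645629882812, 144.0631103515625), (39.305397033691406, 38.863739013671875), 19.07869529724121), array([560.61673912, 143.88747578]))
 slot (((560.7024536132812, 144.211181640625), (29.026796340942383, 10.058976173400879), 19.739669799804688), array([560.55250544, 144.2489551 ])) [315 179  11  29 281]
1 plate z 0.08926462502060474 cover z 0.08950527270293213
 plate (((560.8564453125, 144.62744140625), (39.077491760253906, 38.71229553222656), 17.767316818237305), array([561.35002762, 144.3868785 ]))
 slot (((561.033935546875, 144.30319213867188), (28.67656707763672, 9.968048095703125), 17.17807388305664), array([561.27456815, 144.35407247])) [309 173  11  29 288]
```

```bash
python3 - <<'E'
from h import *
c=np.load("/tmp/w1.npy",allow_pickle=True).item();img=c["image"]
g=img.astype(int);m=(g.min(2)>190);m[:173]=0;m[230:]=0;m[:,:300]=0;m[:,345:]=0
v,u=np.where(m);W=world(c,np.c_[u,v],.103)[:,:2]*1000
r=cv2.minAreaRect(W.astype(np.float32));print(r,W.mean(0),v.min(),v.max(),np.bincount(v)[165:215])
q=quat(np.radians(-18.4));C=np.array([.5353,-.1887])
move_ptp([C[0],C[1],.20],q)
c=cap("wrist");cv2.imwrite("pics/w2.png",c["image"])
img=c["image"];p=proj(c,[C[0],C[1],.103])[0];print(p)
np.save("/tmp/w2.npy",c,allow_pickle=True);a,b=p.astype(int)
g=img.astype(int);m=(g.min(2)>190);m[:b-40]=0;m[b+40:]=0;m[:,:a-18]=0;m[:,a+18:]=0
v,u=np.where(m);W=world(c,np.c_[u,v],.103)[:,:2]*1000
print(np.bincount(v)[b-40:],v.min());k=cv2.minAreaRect(W.astype(np.float32));print(k,current_clock())
E
```

```text
((536.021484375, -188.46238708496094), (34.30201721191406, 8.4068021774292), 72.09130859375) [ 535.9947018  -188.09563469] 174 210 [ 0  0  0  0  0  0  0  0  0  7 10 10 10 10 10 10 10 10 10 10 10 10 10 10
 10 10 10 10 10 10 10 10 10 10 10 10 10 10 10  9  9  9  9  9  9  8]
[314.35744831 201.83394392]
[ 0  0  0  0  0  0  0  0  0  0  0  0  0  1  7  7  6  0  0  0  0  9 10 11
 11 11 10 10 11 10 10 10 10 10 10 10 10 10 10 10 10 10 10 10 10 10 10 10
 10 10 10 10 10 10 10 10 10 10 10  9] 174
((537.0338745117188, -185.15133666992188), (41.06615447998047, 8.574629783630371), 71.31452178955078) 10.3583
```

View pics/w2.png

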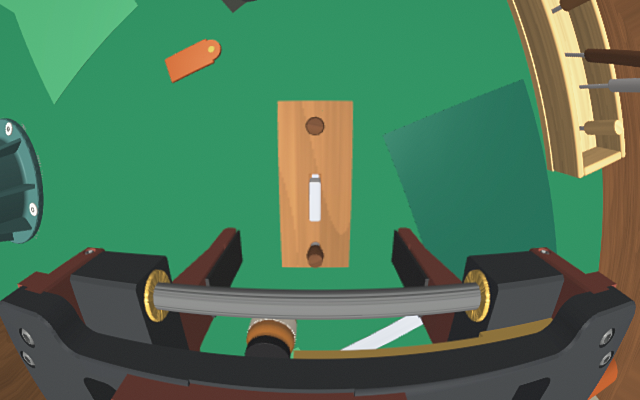

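The wing (rows 182–220, col 315) matches the prediction (314,202). Grasping.

```bash
python3 - <<'E'
from h import *
q=quat(np.radians(-18.4));C=[.5355,-.1886]
print(servo_line([*C,.074],q,rate=.12,contact_N=8),current_position())
f0=current_force();move_gripper(0.0);print(current_finger_gap(),current_force()-f0)
print(servo_line([*C,.115],q,rate=.08),current_force()-f0,current_finger_gap(),current_clock())
c=cap("scene");cv2.imwrite("pics/s2.png",cv2.resize(c["image"][150:270,180:420],None,fx=3,fy=3))
c=cap("wrist");cv2.imwrite("pics/w3.png",c["image"]);np.save("/tmp/w3.npy",c,allow_pickle=True)
E
```

```text
False [ 0.53612371 -0.18886108  0.07468381]
0.01041392839951857 [ 0.87938124 -0.51831616 -0.00248987]
False [ 0.02628245  0.00398487 -1.11037382] 0.009743244812558989 13.4
```

View pics/s2.png

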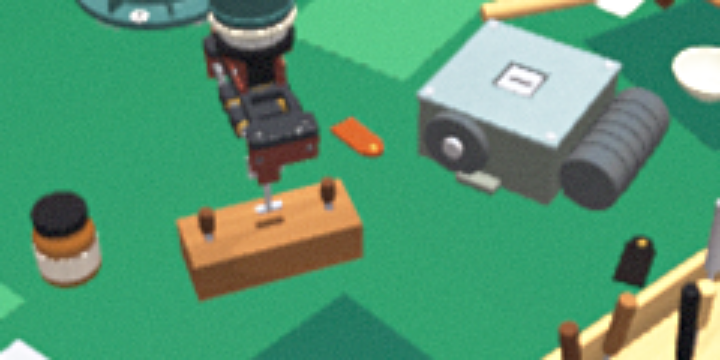

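View pics/w3.png

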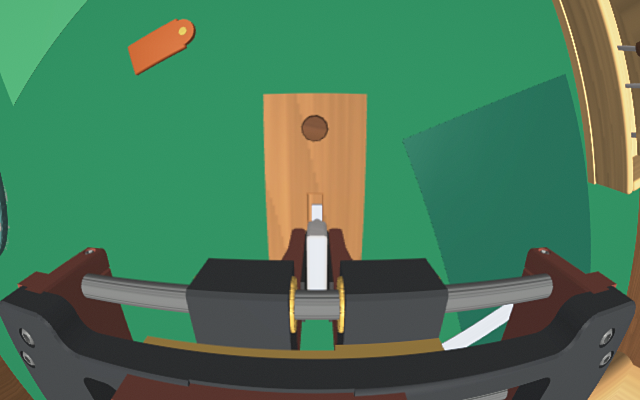

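The pin is out of the block, upright in the jaws (gap 9.7 mm). I'll check its offset along the wing from the visible wing edge (row ~236) and cross-bar end (row ~205).

```bash
python3 - <<'E'
from h import *
c=np.load("/tmp/w3.npy",allow_pickle=True).item();img=c["image"]
p=current_position();R=Ro.from_quat(current_orientation()).as_matrix();print(p,R.round(4).tolist())
hc=.048-.0  # TCP height on pin
z0=p[2]-.0483
w=np.array([-np.sin(np.radians(-18.4)),np.cos(np.radians(-18.4)),0])
j=np.array([w[1],-w[0],0])
base=np.array([p[0],p[1],z0])
L=dict(wingtop=(18,77),wingbot=(18,53),bar_top=(13,7),bar_low=(13,0))
for k,(a,h) in L.items():
    pts=[base+w*(a+d)/1000+np.array([0,0,h/1000]) for d in (-2,0,2)]
    e=[base+w*a/1000+s*j*.0035+np.array([0,0,h/1000]) for s in(-1,1)]
    print(k,proj(c,pts).round(1).tolist(), proj(c,e).round(1).tolist())
cv2.imwrite("pics/w3z.png",cv2.resize(img[185:300,270:365],None,fx=5,fy=5,interpolation=cv2.INTER_NEAREST))
E
```

```text
[ 0.53499899 -0.18836857  0.11448295] [[0.9489, -0.3157, -0.001], [-0.3157, -0.9489, 0.0005], [-0.0011, -0.0001, -1.0]]
wingtop [[312.6, 238.7], [312.6, 234.7], [312.6, 230.7]] [[305.0, 234.7], [320.2, 234.7]]
wingbot [[313.1, 221.9], [313.1, 218.4], [313.1, 214.8]] [[306.6, 218.4], [319.7, 218.4]]
bar_top [[313.8, 206.9], [313.8, 204.1], [313.8, 201.2]] [[308.7, 204.1], [318.9, 204.1]]
bar_low [[313.9, 204.1], [313.9, 201.4], [313.9, 198.6]] [[308.9, 201.4], [318.8, 201.4]]
```

View pics/w3z.png

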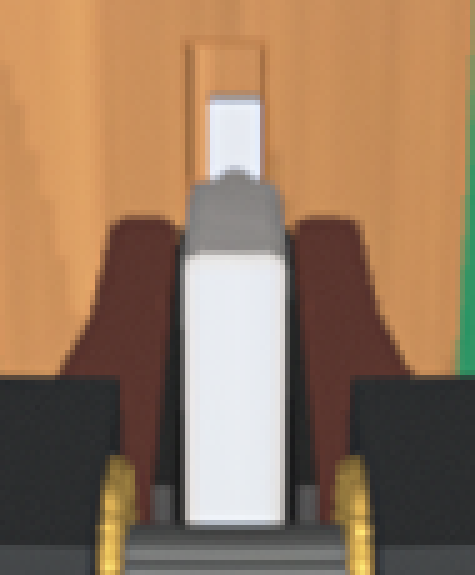

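```bash
python3 - <<'E'
from h import *
for k in range(2):
    c=cap("wrist");p=current_position();R=Ro.from_quat(current_orientation()).as_matrix()
    o=-c["R"].T@c["t"];print("pos",p.round(5),"cam in tool mm",(R.T@(o-p)*1000).round(2),Ro.from_matrix(c["R"]@R).as_rotvec(degrees=True).round(2),np.degrees(np.arctan2(R[1,0],R[0,0])).round(2),proj(c,p).round(1))
    sleep(.3)
for f in ["w1","m0","m1","w2","w3"]:
    c=np.load(f"/tmp/{f}.npy",allow_pickle=True).item();print(f,(-c["R"].T@c["t"]).round(5),Ro.from_matrix(c["R"]).as_rotvec(degrees=True).round(2))
print(current_clock(),current_force())
E
```

```text
pos [ 0.53504 -0.18839  0.11443] cam in tool mm [   1.35  -70.16 -161.73] [15.01 -0.1   0.04] -18.4 [[313.6 245.9]]
pos [ 0.53546 -0.18857  0.11483] cam in tool mm [   1.35  -70.13 -161.6 ] [15.   -0.09  0.04] -18.4 [[313.6 246. ]]
w1 [ 0.55264 -0.12348  0.38169] [-163.13   25.69    3.24]
m0 [0.4904  0.11978 0.39164] [-101.16 -136.63  -18.17]
m1 [0.62586 0.16159 0.39167] [-134.68   99.54   13.05]
w2 [ 0.55895 -0.1221   0.36177] [-163.04   26.38    3.33]
w3 [ 0.55869 -0.12235  0.27636] [-163.03   26.34    3.39]
14.2 [ 1.07119227  0.68770736 -1.57300855]
```

The wrist camera is fixed in the tool, but the earlier machine pictures were taken while the arm was still settling. I'll re-measure the slot with the arm settled, holding the pin, at both headings.

```bash
cat >> h.py <<'E'
def tx(y): return np.array([np.cos(y),np.sin(y),0])
def ty(y): return np.array([np.sin(y),-np.cos(y),0])
E
python3 - <<'E'
from h import *
servo_line([.5355,-.1886,.20],rate=.15)
S=np.array([.561,.1443,.215])
for i,y in enumerate((108.4,-71.6)):
    yr=np.radians(y)
    move_ptp(S+.02*ty(yr),quat(yr)); sleep(.5)
    c=cap("wrist");p=current_position();R=Ro.from_quat(current_orientation()).as_matrix()
    np.save(f"/tmp/n{i}.npy",dict(c=c,p=p,R=R),allow_pickle=True);img=c["image"]
    o=-c["R"].T@c["t"];print((R.T@(o-p)*1000).round(2),p,current_clock(),current_joint_pos().round(2) if hasattr(current_joint_pos(),'round') else '')
    u,v=proj(c,[.561,.1443,.09])[0].astype(int);print(u,v)
    cv2.imwrite(f"pics/n{i}.png",cv2.resize(img[max(0,v-60):v+80,max(0,u-90):u+90],None,fx=4.2,fy=4.2,interpolation=cv2.INTER_CUBIC))
    g=img.astype(int).min(2)
    m=(g>195).astype(np.uint8);w=np.zeros_like(m);w[v-28:v+28,u-28:u+28]=1;m*=w
    n,l,s,ce=cv2.connectedComponentsWithStats(m);k=1+np.argmax(s[1:,4]);m=(l==k).astype(np.uint8)
    cs,_=cv2.findContours(m,cv2.RETR_EXTERNAL,cv2.CHAIN_APPROX_NONE);fill=np.zeros_like(m);cv2.drawContours(fill,cs,-1,1,-1)
    P=cloud(c)
    er=cv2.erode(m,np.ones((3,3)));print("plate z",np.nanmedian(P[...,2][er>0]),"cover",np.nanmedian(P[v-25:v+25,u-50:u-34,2]))
    sl=((fill>0)&(g<170)).astype(np.uint8);n,l,s,ce=cv2.connectedComponentsWithStats(sl);k=1+np.argmax(s[1:,4])
    for nm,mm in (("plate",fill),("slot",l==k)):
        vv,uu=np.where(mm);W=(world(c,np.c_[uu,vv],.0895)[:,:2]*1000).astype(np.float32);print(nm,cv2.minAreaRect(W),W.mean(0))
E
```

```text
[  -1.47  -70.2  -161.67] [0.58002345 0.150489   0.215052  ] 16.9 [ 0.14  0.36  1.52  0.    1.26 -1.75]
318 171
plate z 0.08956091244972794 cover 0.08967337698796345
plate ((560.8190307617188, 144.33546447753906), (39.29315948486328, 38.84531021118164), 18.457029342651367) [560.4736  144.00728]
slot ((560.86474609375, 143.94146728515625), (27.76517105102539, 9.471159934997559), 18.6673641204834) [560.6372  144.00603]
[   1.43  -71.56 -161.68] [0.54200558 0.13798693 0.2149861 ] 20.0917 [ 0.13  0.31  1.61 -0.    1.22  1.38]
314 174
plate z 0.08937412865631554 cover 0.08955198374998244
plate ((561.0220947265625, 144.19674682617188), (39.333709716796875, 39.299835205078125), 19.7176456451416) [561.199   144.40019]
slot ((561.3192749023438, 144.35934448242188), (28.724950790405273, 9.509858131408691), 18.427392959594727) [561.31793 144.34888]
```

View pics/n1.png

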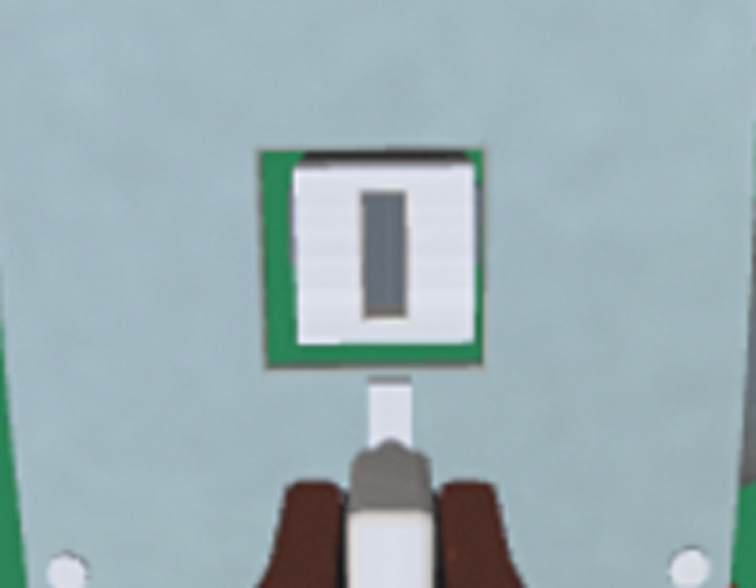

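```bash
python3 - <<'E'
from h import *
for i,y in enumerate((108.4,-71.6)):
    d=np.load(f"/tmp/n{i}.npy",allow_pickle=True).item();c=d["c"];p=d["p"];R=d["R"];img=c["image"];g=img.astype(int).min(2)
    yr=np.radians(y);up=-ty(yr)
    # find bar: bright run below the slot plate
    for r in range(198,222): 
        row=g[r,300:335];k=np.where(row>200)[0];print(r,(k.min()+300,k.max()+300) if len(k) else '',end='; ')
    print()
    cv2.imwrite(f"pics/nb{i}.png",cv2.resize(img[190:260,280:355],None,fx=8,fy=8,interpolation=cv2.INTER_NEAREST))
    z=p[2]-.0483+.007
    for row in (204.5,205,206): 
        b=world(c,[317,row],z)[0]-.013*up; print("pin origin-TCP in tool",(R.T@(b-p)*1000).round(2)[:2])
    for row in (235,236,240):
        b=world(c,[317.3,row],p[2]-.0483+.077)[0]-.018*up; print("  wing-TCP in tool",row,(R.T@(b-p)*1000).round(2)[:2])
E
```

```text
198 ; 199 ; 200 ; 201 ; 202 ; 203 ; 204 ; 205 ; 206 (np.int64(312), np.int64(321)); 207 (np.int64(312), np.int64(321)); 208 (np.int64(312), np.int64(321)); 209 (np.int64(312), np.int64(321)); 210 (np.int64(312), np.int64(321)); 211 (np.int64(312), np.int64(321)); 212 (np.int64(312), np.int64(321)); 213 (np.int64(312), np.int64(321)); 214 (np.int64(312), np.int64(321)); 215 (np.int64(312), np.int64(321)); 216 (np.int64(312), np.int64(321)); 217 (np.int64(312), np.int64(321)); 218 (np.int64(312), np.int64(321)); 219 (np.int64(312), np.int64(321)); 220 ; 221 ; 
pin origin-TCP in tool [-1.17  0.8 ]
pin origin-TCP in tool [-1.17  1.15]
pin origin-TCP in tool [-1.17  1.86]
  wing-TCP in tool 235 [-1.11  0.42]
  wing-TCP in tool 236 [-1.11  0.91]
  wing-TCP in tool 240 [-1.11  2.91]
198 ; 199 ; 200 ; 201 ; 202 ; 203 ; 204 ; 205 ; 206 (np.int64(312), np.int64(321)); 207 (np.int64(312), np.int64(321)); 208 (np.int64(312), np.int64(321)); 209 (np.int64(312), np.int64(321)); 210 (np.int64(312), np.int64(321)); 211 (np.int64(312), np.int64(321)); 212 (np.int64(312), np.int64(321)); 213 (np.int64(312), np.int64(321)); 214 (np.int64(312), np.int64(321)); 215 (np.int64(312), np.int64(321)); 216 (np.int64(312), np.int64(321)); 217 (np.int64(312), np.int64(321)); 218 (np.int64(312), np.int64(321)); 219 (np.int64(312), np.int64(321)); 220 ; 221 ; 
pin origin-TCP in tool [ 1.81 -1.38]
pin origin-TCP in tool [ 1.81 -1.03]
pin origin-TCP in tool [ 1.82 -0.32]
  wing-TCP in tool 235 [ 1.84 -1.52]
  wing-TCP in tool 236 [ 1.84 -1.02]
  wing-TCP in tool 240 [1.84 0.97]
```

View pics/nb1.png

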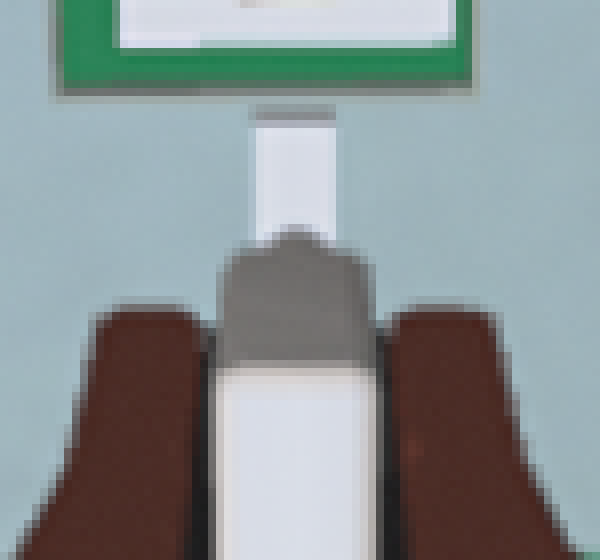

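Using the same-picture offset between bar and slot, averaged over both headings, the pin needs TCP ≈ (0.5599, 0.1457) at heading -71.6°. I'll descend with a guard.

```bash
python3 - <<'E'
from h import *
yr=np.radians(-71.6);q=quat(yr);T=np.array([.55986,.14576])
servo_line([*T,.215],q,rate=.1);servo_line([*T,.146],q,rate=.1);sleep(.4)
p=current_position();print(p,current_force())
T2=2*T-p[:2] if np.linalg.norm(T-p[:2])<.002 else T
np.save("/tmp/T2.npy",T2)
hit=servo_line([*T2,.122],q,rate=.03,contact_N=5);p=current_position();print(hit,p,current_force(),current_torque(),current_clock())
c=cap("wrist");cv2.imwrite("pics/i1.png",c["image"][100:300,220:420].repeat(3,0).repeat(3,1))
E
```

```text
[0.5600397  0.14581036 0.14628574] [-0.447053   -0.42436129 -0.88749685]
False [0.5598421  0.14575378 0.12212088] [ 0.83125273 -0.44703254 -0.71355727] [0.03363851 0.16013549 0.03226408] 22.625
```

View pics/i1.png

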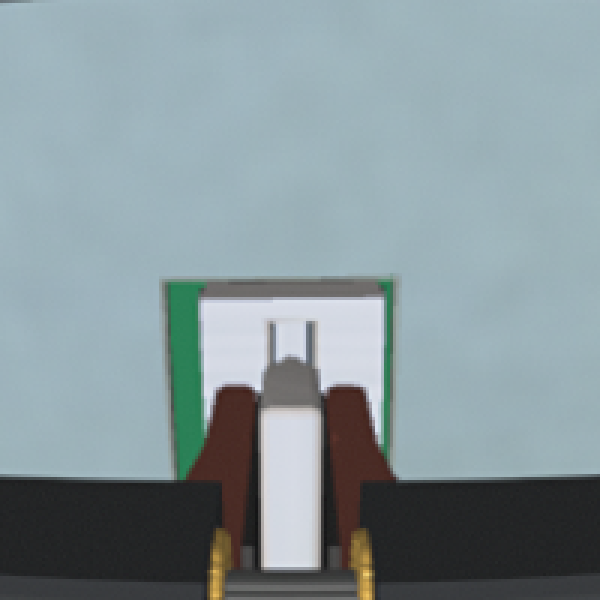

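The bar is in the slot (16 mm deep, no contact). Now I'll press gently onto the spring.

```bash
python3 - <<'E'
from h import *
yr=np.radians(-71.6);q=quat(yr);T=np.load("/tmp/T2.npy")
f0=current_force()[2]
for z in (.1195,.117,.115,.1135,.1125,.1115,.1110,.1106,.1102,.1098):
    h=servo_line([*T,z],q,rate=.02,contact_N=20);sleep(.1)
    f=current_force();p=current_position();print(z,h,p.round(5),f.round(2),current_finger_gap().__round__(5) )
    if f[2]-f0>12.1 or h: break
print(current_clock(),current_torque())
E
```

```text
0.1195 False [0.55967 0.14573 0.11952] [-0.51  0.07 -1.34] 0.00949
0.117 False [0.56003 0.14576 0.11734] [-0.61 -0.09  2.93] 0.01006
0.115 False [0.56006 0.14578 0.11536] [-0.69  0.79  5.21] 0.00987
0.1135 False [0.5601  0.14577 0.11404] [ 0.03 -0.26  6.44] 0.01026
0.1125 False [0.56005 0.14577 0.11317] [-0.63  0.1   8.15] 0.0098
0.1115 False [0.5601  0.14577 0.11234] [-1.51 -0.39  8.81] 0.00969
0.111 False [0.5601  0.1458  0.11189] [-1.39 -0.41  9.67] 0.00972
0.1106 False [0.56011 0.14577 0.11155] [-1.21 -0.24  9.83] 0.00969
0.1102 False [0.56015 0.1458  0.11123] [-2.18 -0.77 10.32] 0.00981
0.1098 False [0.56008 0.14578 0.11082] [-1.61 -0.15 10.42] 0.0096
26.225 [-0.14556523  0.55142897  0.00217462]
```

```bash
python3 - <<'E'
from h import *
yr=np.radians(-71.6);q=quat(yr);T=np.load("/tmp/T2.npy")
for z in (.1093,.1088,.1084):
    h=servo_line([*T,z],q,rate=.02,contact_N=10);sleep(.15)
    f=np.mean([current_force() for _ in range(3)],0);p=current_position();print(z,h,p.round(5),f.round(2))
    if f[2]>11.5: break
zc=z;np.save("/tmp/zc.npy",zc)
# slow turn in steps, keep height
for a in range(10,91,10):
    servo_line([*T,zc],quat(yr+np.radians(a)),rate=.05)
    f=current_force();m=current_torque();print(a,current_position().round(5),f.round(2),m.round(2),round(current_finger_gap(),5),round(current_clock(),2))
    if np.linalg.norm(f)>22 or abs(m[2])>0.6: print("STOP");break
E
```

```text
0.1093 False [0.56016 0.14578 0.11042] [-1.48 -0.7  11.25]
0.1088 False [0.56016 0.14578 0.11   ] [-1.93 -0.17 11.89]
10 [0.56078 0.14592 0.11019] [-1.42 -0.5  12.47] [-0.07  0.46  0.04] 0.00948 27.35
20 [0.56105 0.14598 0.11026] [-1.59 -1.39 11.97] [-0.01  0.31 -0.02] 0.00975 27.68
30 [0.56125 0.14601 0.11031] [-0.61  0.26 11.74] [0.01 0.19 0.01] 0.01004 28.0
40 [0.56137 0.14603 0.11035] [-0.02  0.22 10.5 ] [ 0.    0.22 -0.01] 0.0095 28.32
50 [0.56144 0.14604 0.11036] [-1.39  0.11 10.86] [0.02 0.14 0.07] 0.00956 28.65
60 [0.56151 0.14607 0.1104 ] [-1.05  0.49 11.73] [0.06 0.13 0.01] 0.00952 28.98
70 [0.56154 0.14605 0.11038] [ 0.33  0.42 12.  ] [0.08 0.07 0.03] 0.00996 29.3
80 [0.56156 0.14608 0.11039] [-0.42 -0.12 11.79] [ 0.06  0.05 -0.01] 0.00986 29.62
90 [0.56153 0.14607 0.11036] [ 0.63  0.5  11.65] [ 0.08  0.06 -0.02] 0.0098 29.95
```

The turn went freely. The TCP has drifted about 1.5 mm in x, though, and the notches allow only ±1.5 mm. I'll settle, re-centre, and then ease up.

```bash
python3 - <<'E'
from h import *
yr=np.radians(18.4);q=quat(yr);zc=float(np.load("/tmp/zc.npy"));T=np.load("/tmp/T2.npy")
sleep(.3);p=current_position();R=Ro.from_quat(current_orientation()).as_matrix();print(p.round(5),np.degrees(np.arctan2(R[1,0],R[0,0])),current_force().round(2))
G=np.array([.5591,.1456]);cmd=T.copy()
for k in range(2):
    cmd=cmd+(G-p[:2]);servo_line([*cmd,zc],q,rate=.02,contact_N=10);sleep(.3);p=current_position();print(cmd,p.round(5),current_force().round(2),current_torque().round(2))
np.save("/tmp/cmd.npy",cmd);print(current_clock())
c=cap("wrist");cv2.imwrite("pics/i2.png",c["image"][100:300,220:420].repeat(3,0).repeat(3,1))
E
```

```text
[0.56153 0.14608 0.1104 ] 18.399237414729864 [ 0.06 -0.04 11.34]
[0.55724692 0.14523387] [0.56111 0.14598 0.11095] [ 2.77  1.96 10.14] [ 0.24 -0.62  0.  ]
[0.55523797 0.14485824] [0.56055 0.14581 0.11136] [ 3.97  1.41 10.66] [ 0.36 -1.06 -0.  ]
31.375
```

View pics/i2.png

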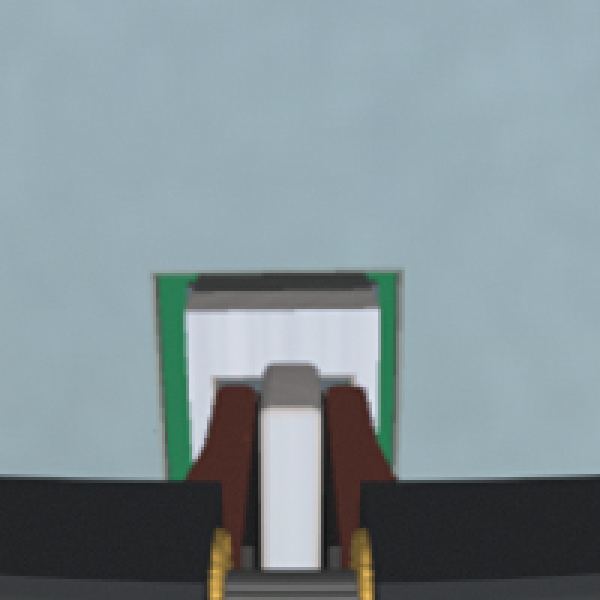

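The picture shows the wing across the slot, with the slot's ends at x = 213 and 355 (centre 284) and the pin at 291. The pin is therefore about 1.3 mm too far in machine +x, which agrees with the readback. I'll keep pressing slightly deeper and nudge it back.

```bash
python3 - <<'E'
from h import *
yr=np.radians(18.4);q=quat(yr);cmd=np.load("/tmp/cmd.npy")
z=.1076
G=np.array([.5592,.1455])
servo_line([*cmd,z],q,rate=.02,contact_N=10);sleep(.15);p=current_position();print(p.round(5),current_force().round(2))
for k in range(5):
    d=G-p[:2]
    if abs(d[0])<.0004: break
    cmd=cmd+np.clip(1.2*d,-.0015,.0015);h=servo_line([*cmd,z],q,rate=.02,contact_N=10);sleep(.2);p=current_position();f=current_force();print(h,cmd.round(5),p.round(5),f.round(2),current_torque().round(2))
    if np.hypot(*f[:2])>9 or f[2]>16: print("stop");break
np.save("/tmp/cmd.npy",[*cmd,z]);print(current_clock())
c=cap("wrist");cv2.imwrite("pics/i3.png",c["image"][100:300,220:420].repeat(3,0).repeat(3,1))
E
```

```text
[0.56055 0.14581 0.11028] [ 5.01  2.38 11.63]
False [0.55374 0.14448] [0.56028 0.14572 0.11065] [ 6.33  2.47 11.62] [ 0.49 -1.47  0.02]
False [0.55244 0.14421] [0.55946 0.14549 0.11079] [ 6.02  2.67 10.44] [ 0.49 -1.58 -0.06]
32.725
```

View pics/i3.png

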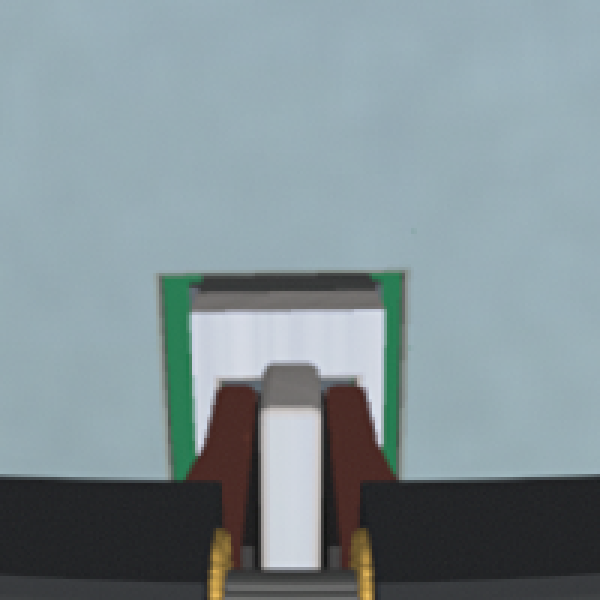

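The slot centre is now at 289.5 against the pin at 291, so it is centred to about 0.3 mm. I'll ease up in small steps and hold x,y by feedback.

```bash
python3 - <<'E'
from h import *
yr=np.radians(18.4);q=quat(yr);a=np.load("/tmp/cmd.npy");cmd=a[:2];z=a[2]
G=np.array([.55935,.14548])
for k in range(9):
    z+=.0006; p=current_position();f=current_force()
    cmd=cmd+1.0*(G-p[:2])+np.clip(f[:2],-6,6)*.0001
    servo_line([*cmd,z],q,rate=.02,contact_N=10);sleep(.12)
    p=current_position();f=current_force();print(z.round(4),cmd.round(5),p.round(5),f.round(2),current_torque().round(2))
    if f[2]<-4: break
np.save("/tmp/cmd.npy",[*cmd,z]);print(current_clock())
E
```

```text
0.1082 [0.55292 0.14436] [0.55958 0.14552 0.1112 ] [6.47 1.79 9.96] [ 0.48 -1.58 -0.01]
0.1088 [0.55329 0.1445 ] [0.55963 0.14559 0.11164] [6.28 2.72 9.3 ] [ 0.4  -1.47 -0.02]
0.1094 [0.55361 0.14466] [0.55966 0.14561 0.11209] [6.92 0.88 9.62] [ 0.34 -1.42  0.01]
0.11 [0.5539  0.14462] [0.55973 0.1456  0.11256] [5.76 0.77 8.55] [ 0.32 -1.42 -0.01]
0.1106 [0.55409 0.14458] [0.55974 0.14556 0.11305] [6.2  1.8  7.91] [ 0.38 -1.37 -0.  ]
0.1112 [0.5543  0.14468] [0.55976 0.1456  0.11349] [5.79 1.12 7.8 ] [ 0.3  -1.43 -0.01]
0.1118 [0.55447 0.14468] [0.55947 0.14551 0.11389] [4.96 1.16 6.87] [ 0.32 -1.28  0.02]
0.1124 [0.55484 0.14477] [0.55954 0.14551 0.11431] [5.16 1.52 7.04] [ 0.27 -1.11 -0.  ]
0.113 [0.55517 0.14489] [0.55928 0.14549 0.11463] [4.65 1.28 5.92] [ 0.15 -1.2   0.01]
36.075
```

```bash
python3 - <<'E'
from h import *
yr=np.radians(18.4);q=quat(yr);a=np.load("/tmp/cmd.npy");cmd=a[:2];z=a[2]
for k in range(9):
    if z<.1152: z+=.0004
    f=current_force(); cmd=cmd+np.clip(f[:2],-6,6)*.00025
    servo_line([*cmd,z],q,rate=.02,contact_N=10);sleep(.1)
    p=current_position();f=current_force();print(z.round(4),cmd.round(5),p.round(5),f.round(2),current_torque().round(2))
    if f[2]<-2: break
np.save("/tmp/cmd.npy",[*cmd,z]);print(current_clock())
c=cap("wrist");cv2.imwrite("pics/i4.png",c["image"][100:300,220:420].repeat(3,0).repeat(3,1))
E
```

```text
0.1134 [0.55634 0.14521] [0.55943 0.14556 0.11464] [4.96 1.07 6.4 ] [ 0.07 -1.06 -0.  ]
0.1138 [0.55758 0.14547] [0.55954 0.14562 0.11462] [ 4.   -0.32  5.9 ] [-0.08 -0.78 -0.04]
0.1142 [0.55858 0.14539] [0.55972 0.14556 0.11471] [ 2.58 -0.1   5.55] [ 0.07 -0.67  0.01]
0.1146 [0.55922 0.14537] [0.55976 0.14552 0.11476] [2.97 0.16 3.67] [ 0.26 -0.77 -0.03]
0.115 [0.55997 0.14541] [0.55982 0.14553 0.11476] [2.58 1.93 0.51] [ 0.34 -0.69  0.  ]
0.1154 [0.56061 0.14589] [0.55989 0.14563 0.11483] [ 2.61  0.36 -3.6 ] [ 0.03 -0.64  0.04]
38.175
```

View pics/i4.png

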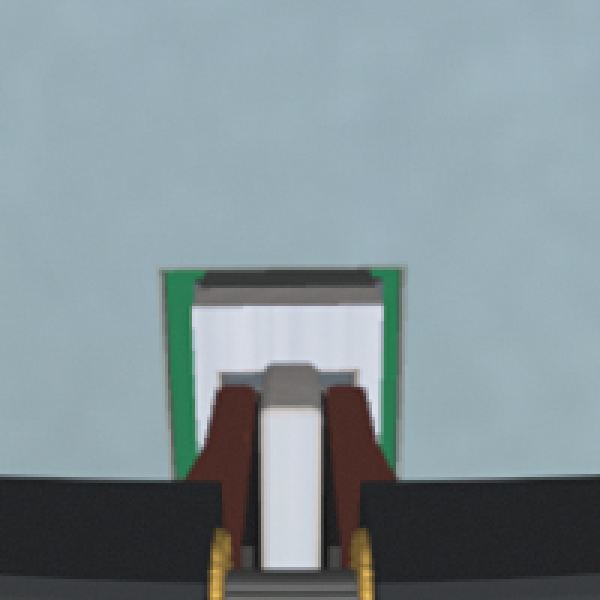

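The height holds at 0.1148, exactly the value expected for the locked pin, and it resists pull, so it is caught. I'll release and retreat.

```bash
python3 - <<'E'
from h import *
yr=np.radians(18.4);q=quat(yr);a=np.load("/tmp/cmd.npy");cmd=a[:2]
servo_line([*(cmd+[.0004,0]),.1149],q,rate=.02);sleep(.2);print(current_position(),current_force())
move_gripper(.03);print(current_finger_gap(),current_force())
p=current_position();servo_line([p[0],p[1],.25],q,rate=.12);move_ptp([.53,.16,.27],q);sleep(.4)
for n in("wrist","scene","top"):
    c=cap(n);cv2.imwrite(f"pics/f_{n}.png",c["image"]);np.save(f"/tmp/f_{n}.npy",c,allow_pickle=True)
c=np.load("/tmp/f_scene.npy",allow_pickle=True).item();cv2.imwrite("pics/f_scz.png",cv2.resize(c["image"][140:260,180:440],None,fx=3,fy=3,interpolation=cv2.INTER_CUBIC))
c=np.load("/tmp/f_wrist.npy",allow_pickle=True).item();P=cloud(c)
u,v=proj(c,[.561,.144,.14])[0].astype(int);print(u,v,current_clock())
cv2.imwrite("pics/f_wz.png",cv2.resize(c["image"][max(0,v-60):v+70,u-80:u+80],None,fx=4.5,fy=4.5,interpolation=cv2.INTER_CUBIC))
print(np.nanmax(P[max(0,v-15):v+15,u-15:u+15,2]))
E
```

```text
[0.56019537 0.14570771 0.11476552] [-0.86759588 -0.66071538  0.31257849]
0.02987374304239174 [0.18334509 0.53680517 0.91228807]
339 215 41.3167
0.27241148942786364
```

View pics/f_wz.png

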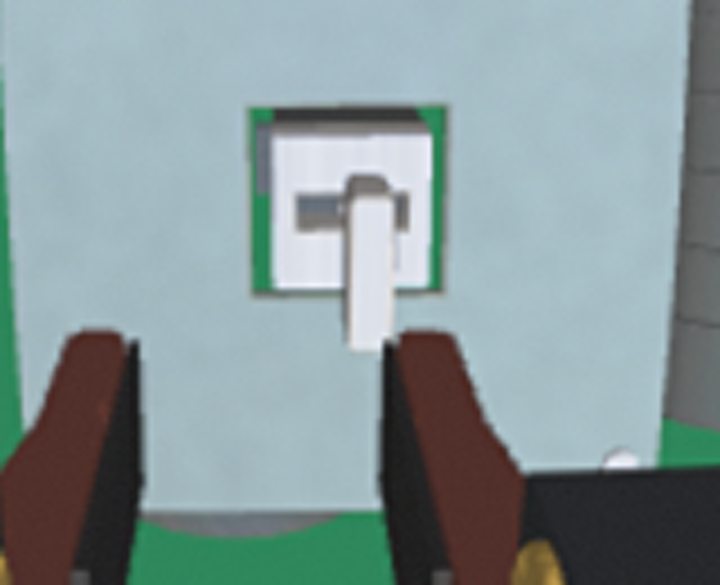

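View pics/f_scz.png

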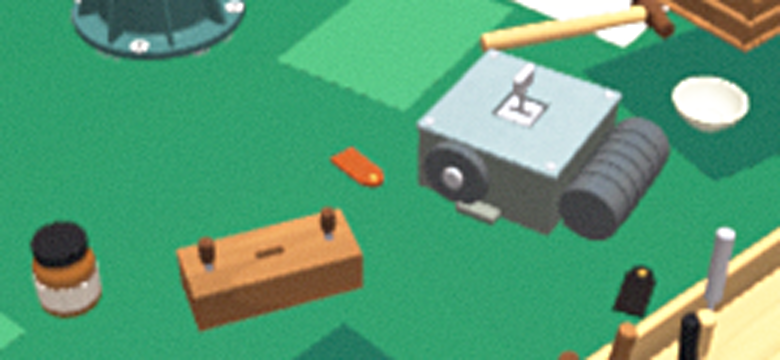

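```bash
python3 - <<'E'
from h import *
c=np.load("/tmp/f_wrist.npy",allow_pickle=True).item();P=cloud(c);img=c["image"].astype(int).min(2)
m=np.zeros((400,640),bool);m[200:231,337:346]=1;m&=abs(P[...,2]-.143)<.006
print(m.sum(),np.nanmedian(P[m],0),np.nanpercentile(P[m][:,2],[5,95]))
X=(P[m][:,:2]*1000).astype(np.float32);print(cv2.minAreaRect(X))
A=P[m];k=np.linalg.lstsq(np.c_[A[:,:2]-A[:,:2].mean(0),np.ones(len(A))],A[:,2],rcond=None)[0];print("tilt deg",np.degrees(k[:2]))
close_job()
E
```

```text
276 [0.56118762 0.14589905 0.14336765] [0.14227244 0.14450477]
((561.383544921875, 145.6622314453125), (8.08301067352295, 31.36410140991211), 19.881860733032227)
tilt deg [0.53681631 0.12497973]
the job is handed in; nothing more can be done
```

The pin is locked upright in the machine's slot, and I've handed the job in; it took about 41 s of the 61 s.

- **What I did:** I took the pin out of the block and lowered it into the slot without contact. I pressed it onto the spring and gave it a quarter turn, which met almost no resistance. Then I re-centred it by about 2 mm, let the spring lift it into the notches, and let go. The highest force I read was about 13 N.
- **Last checks:**
  - Before I let go, the pin stayed at the height expected when locked and resisted a light upward pull of about 3–4 N.
  - After I let go, the wing top measured 143.4 mm above the table, against about 143.5 mm expected. The wing stands across the slot, tilted about 0.5°.
  - In the last scene picture, the block, both punches, the jar, bowl, mallet and the two visible fobs look undisturbed. I did not see the third fob in that view or check it separately.
- **What disagreed:**
  - The cameras' world positions differed by 1–4 mm, so I aligned the pin from its offset to the slot within the same picture.
  - Pressing made the arm drift sideways about 1.5 mm during the turn. I corrected this before letting the pin rise, which briefly took about 7 N of sideways force.

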